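# Seat a lens barrel in a sprung V-block for gluing

### The job

Get the gluing station ready: first stand the small amber bottle of lens cement upright in the round steel drip tray and let go of it. Then take the dark lens barrel out of its rest, lay it lengthwise into the V-block, centred along the V (either end first), and press it down so that it bears squarely on both V faces and the sprung carriage has sunk about half of its travel, never to its stop. Finish while still holding it pressed there with the fingers; do not tip the bottle, drop the barrel on the worktop or disturb the other things.

Things in the scene. Friction and masses are not known exactly. Their poses are not given: they have to be found in the camera images.
- cement: small amber glass bottle with a paper label and a black cap, upright, loose, about 80 g; round body 40 mm in diameter, straight from 5 to 54 mm above its underside, then a shoulder and a narrow neck; cap 20 mm in diameter from 79 to 95 mm. Origin: centre of the underside; z up. It stands to the right of the centrifuge (negative y), near the timer (either may be the nearer to the robot).
- drip_tray: round shallow steel tray, 68 mm in diameter, fixed to the worktop; rim 7 mm high and 2 mm thick (64 mm free inside), inner floor 4 mm above the worktop. Origin: centre of the underside. It lies to the left of and in front of the cream-coloured centrifuge, a fixed machine under 0.3 m high that the arm must go round or over.
- tray_floor (a point): centre of the drip tray's inner floor, 4 mm above the worktop; the bottle's origin belongs here (within 16 mm horizontally).
- barrel: lens barrel: dark grey cylinder 30 mm in diameter and 110 mm long, brass rings (29 mm) and a lens at both ends, two thin bright lines at 20 mm either side of the middle; loose, about 150 g. Origin: its middle, on the axis; x along the axis (it may be rolled about x). It starts lying level in the rest with its axis about 30 mm above the worktop, and is to be gripped there across its middle.
- rest: grey plastic rest, fixed: two saddles (14 mm long, 46 mm wide, 18 mm high) 86 mm apart, joined by a strip 20 mm wide and 5 mm high, so that the barrel's middle is free for the fingers over 72 mm of its length. Origin: centre of the underside; x along the barrel lying in it.
- station: V-block station, fixed: blue base plate 110 x 90 x 9 mm, above it a sprung aluminium carriage (104 x 72 mm) with a steel V. Origin: centre of the underside; x along the V, z up. V: 90 degrees, open upwards, 100 mm long, cut across in the middle by a 44 mm wide gap for the fingers (gap floor 34 mm, V's upper edges 63 mm above the worktop, carriage up).
- v_seat (a point): point where the middle of the barrel's axis lies when the barrel is seated; it moves with the carriage, 63 mm above the worktop with the carriage up; x along the V, y across it.
- jaw_left: the V face (two steel plates in line) on the +y side of the station's frame. Origin: centre of the carriage's underside.
- jaw_right: the V face (two steel plates in line) on the -y side of the station's frame. Origin: centre of the carriage's underside.
- v_carriage (a joint): how far the sprung carriage is pressed down, in m: 0 up, 0.014 at its stop; half way is 0.007. Sprung and preloaded: stays up under the barrel's own weight, begins to sink at about 4 N, takes 1 N more per mm (about 11 N half way, barrel's weight included).
- timer: white lab timer, 54 x 62 x 62 mm, bystander, loose
- marker: white marker pen with a black cap, 12 x 131 x 14 mm, lying at the front, bystander, loose
Not all that is in view belongs to the job. Leave any green or pink look-alike of the barrel alone.

How it is judged (in metres and radians):
On the way, in this order (a step that is already met when the one before it is completed fails the run):
1. the cement bottle stands upright in the drip tray, let go (horizontal distance between cement and tray_floor below 0.016 m and angle between cement's own z axis and vertical below 0.1 rad and z of cement in the frame of tray_floor between -0.004 and 0.004 m and contact force between cement and the fingers below 0.1 N and linear speed of cement below 0.02 m/s), for 0.2 s.
2. the lens barrel has been lifted clear of its rest (z of barrel in the frame of rest above 0.055 m and contact force between barrel and the fingers above 1 N), for 0.1 s.
At the end, for the whole second after the job is handed in: Bottle upright in the tray (16 mm, 0.1 rad), let go. Barrel in the V: middle within 12 mm of v_seat along, 3 mm across and in height, axis within 0.06 rad; over 2 N on each V face and from the fingers; carriage pressed down 3.5 to 10.5 mm; barrel still (all of step 1 and x of barrel in the frame of v_seat between -0.012 and 0.012 m and y of barrel in the frame of v_seat between -0.003 and 0.003 m and z of barrel in the frame of v_seat between -0.003 and 0.003 m and angle between the x axis of barrel and the x axis of v_seat, either way round below 0.06 rad and contact force between barrel and jaw_left above 2 N and contact force between barrel and jaw_right above 2 N and value of joint v_carriage between 0.0035 and 0.0105 m and contact force between barrel and the fingers above 2 N and linear speed of barrel below 0.02 m/s); the arm keeps its last pose, push and grip.
It fails at once if the cement bottle is tipped over (more than 1 rad) (angle between cement's own z axis and vertical above 1 rad).
It fails at once if the barrel falls onto the worktop (height (world z) of barrel below 0.02 m).
It fails at once if the carriage is driven to its stop (beyond 13 mm) (value of joint v_carriage above 0.013 m).
It fails at once if a bystander is moved by more than 30 mm (distance of any of timer, marker from where it was at the start of the episode above 0.03 m).
It also fails if it takes over 72 s, if anything falls off the work surface, if the arm or the gripper's body presses on something with over 40 N, if the wrist force passes 120 N, or if a joint passes its speed limit or range.

### The arm

A 6-joint arm with a two-finger parallel gripper is mounted at the origin on a cart in front of the work surface, level with it; the furniture and walls round the work are solid. World frame = base frame: x ahead of the robot, y to its left, z up, the work surface at z = 0. Lengths are in mm, angles in rad, forces in N, time in s.
With the tool pointing down it reaches from about 350 to 775 mm from the base axis. Payload 7.3 kg.
Tool frame: the origin (TCP) lies at the very end of the fingers, on their centre line; the grasp point (between the pads) lies 19 mm behind it; z points along the fingers, y is the line along which they close (so a half turn about z gives the same grasp; the last joint's range is limited). The gripper opens to 92 mm and grips with 3 to 60 N. Pads are 19 mm wide; open, the fingers measure 130 mm over their backs; the gripper's body (75 mm by 190 mm) begins 47 mm behind the grasp point.
Start: joints at [1.036, 0.342, 1.524, -0, 1.275, -0.146], TCP at [199.003, 485.842, 226.741] pointing down, gripper open.
Joint ranges: [-2.53, 2.53], [-0.77, 2.02], [0.04, 2.7], [-1, 4.14], [0.28, 2.66], [-3.11, 3.11]. Speed limits (rad/s): [2.57, 2.57, 3.14, 3.14, 3.14, 3.14].

### API

Orientations are given as [roll, pitch, yaw] about the fixed x, y, z axes, in that order (R = Rz(yaw) Ry(pitch) Rx(roll)).
In Python, from plant import get_obs, vision, workorder gives the robot as it stands.
- The arm moves only by the shell command python3 -m pendant 'ROWS' [OPENING]. ROWS is a JSON object of lists of equal length, an entry for each row: "dp": the shift along the tool's x, y, z in m, a list of three; "rotation": the turn, a rotation vector about the tool's x, y, z in rad, a list of three. A call has 1 to 8 rows; each row is the pose to reach, as a shift and turn from the pose commanded when the call began, along the tool's axes at that moment; what a row does not reach only later rows make up. A row lasts 1/8 s, in which the tool goes at most 62.5 mm and 10.7 degrees, less where a joint would pass 70% of its speed; a pose out of reach is approached as far as the arm can. A call with a gripper value outside its range is refused whole. OPENING is the finger opening in m, from 0 to 0.0918, set as the call begins (- or left out, the last holds). The fingers move at their own pace and stop on an object; the grip force is fixed at half the most. Time passes only in rows, so rows that repeat a pose let the fingers close. It gives the time, the measured TCP pose, the force, the opening and the grip force at its end, in the units of the state.
- get_obs(): the state, without advancing time (a new reading comes with each control period).
- vision.capture(name): name is "scene" or "top" or "wrist"; returns a dict with "pixels" (420x560x3 uint8, red, green, blue), "vfov" (degrees; the focal length in pixels is half the picture's height over the tangent of half this angle, whatever the lens; pixels are square), "cx", "cy" (the principal point, pixels), "pose" (4x4, takes a point from camera to world coordinates); the wrist camera has in their place "T_tool_cam" (4x4, takes a point from camera to tool coordinates, whose origin is the TCP and whose axes are the flange's). Camera axes: x right, y up, looking along -z (the intrinsics and any distortion apply to the point x, -y, -z); pixel columns grow to the right and rows downward; lengths in mm; the calibration is good to about 2 mm. A picture is of the moment at which its call begins: read the wrist's pose just before it. There is no depth.
- workorder.close_job(): hands the job in; it is judged then, once.
The state is a dict: "time": time; "joint_positions": joint angles; "dq": joint speeds; "tau": joint torques, N m; "tool_pos": TCP position; "tcp_rot": TCP orientation; "contact_force": force on the tool from outside, world axes, zero at the start; "moment": the same for the moment, N m; "grip_width": finger opening in mm; "finger_force": force on a finger pad.
Only numpy, scipy, OpenCV 4.12 (cv2) and the standard library are available. Lean on these libraries where they do the work, as an engineer would, in place of code of your own. Each camera call takes 0.05 s, during which the arm holds its last target. There are 200 camera calls.

## Working session

There is one attempt and no reset: what is moved stays moved. The work goes in short steps, Python scripts to look and compute and a shell command to move; the robot and the scene stay as the last step left them, time stands still between calls to the robot, and variables do not carry over. Pictures are saved under pics/ and viewed, at most 10 in all, crops included, and the job is handed in when it is done.

```bash
ls; mkdir -p pics; cat > h.py <<'E'
import numpy as np, cv2
from scipy.spatial.transform import Rotation as R
from plant import get_obs, vision
def cap(n,save=None):
    o=get_obs(); c=vision.capture(n); c['obs']=o
    if n=='wrist':
        T=np.eye(4); T[:3,:3]=R.from_euler('xyz',o['tcp_rot']).as_matrix(); T[:3,3]=o['tool_pos']
        c['pose']=T@np.array(c['T_tool_cam'])
    c['pose']=np.array(c['pose']); 
    if save: cv2.imwrite(f'pics/{save}.png',c['pixels'][:,:,::-1])
    return c
def f(c): return 210/np.tan(np.radians(c['vfov'])/2)
def ray(c,u,v):
    d=np.array([(u-c['cx'])/f(c),-(v-c['cy'])/f(c),-1.]); 
    return c['pose'][:3,3],c['pose'][:3,:3]@d
def onz(c,u,v,z):
    o,d=ray(c,u,v); return o+d*(z-o[2])/d[2]
def proj(c,p):
    q=np.linalg.inv(c['pose'])@np.append(p,1); return c['cx']+f(c)*q[0]/-q[2], c['cy']+f(c)*q[1]/q[2]
E
python3 - <<'E'
from h import *
ims=[]
for n in ['scene','top','wrist']:
    c=cap(n,n+'0'); print(n,{k:v for k,v in c.items() if k not in('pixels','obs','pose')},c['pose'].round(3).tolist())
print(get_obs())
E
```

```text
pics
scene {'vfov': 42.9029835734009, 'cx': 278.4804564419499, 'cy': 210.54096028202883} [[-0.812, 0.389, -0.434, -307.033], [-0.583, -0.527, 0.619, 1217.339], [0.012, 0.756, 0.655, 1324.965], [0.0, 0.0, 0.0, 1.0]]
top {'vfov': 52.10402678681406, 'cx': 271.8498602289277, 'cy': 212.19893790942223} [[-0.014, 0.981, -0.193, 313.89], [-1.0, -0.017, -0.014, 37.166], [-0.017, 0.192, 0.981, 1210.068], [0.0, 0.0, 0.0, 1.0]]
wrist {'vfov': 65.64325667611409, 'cx': 280.8114765839688, 'cy': 210.03045398123422, 'T_tool_cam': array([[ 8.72191396e-04,  9.64949378e-01,  2.62434634e-01,
         7.10674912e+01],
       [ 9.99999571e-01, -7.60100074e-04, -5.28638034e-04,
         4.58849542e-01],
       [-3.10632357e-04,  2.62434983e-01, -9.64949627e-01,
        -1.58665415e+02],
       [ 0.00000000e+00,  0.00000000e+00,  0.00000000e+00,
         1.00000000e+00]])} [[0.378, -0.893, -0.242, 133.33], [0.926, 0.365, 0.1, 513.065], [-0.001, -0.262, 0.965, 384.78], [0.0, 0.0, 0.0, 1.0]]
{'time': 0.15, 'joint_positions': array([ 1.03601278e+00,  3.42543272e-01,  1.52477445e+00,  3.44970800e-05,
        1.27540651e+00, -1.46008319e-01]), 'dq': array([ 0.00029257, -0.00495762, -0.00179162, -0.00108938, -0.00221833,
        0.00146637]), 'tau': array([ 1.82306285e-03, -4.31467974e+01, -2.44355160e+01,  7.18070101e-02,
        5.37283660e-02, -1.17723039e-04]), 'tool_pos': array([198.8254808 , 485.57523482, 226.22276871]), 'tcp_rot': array([-3.14047792e+00, -1.97272908e-04,  2.75280725e+00]), 'contact_force': array([0.57703533, 0.18282067, 0.54650216]), 'moment': array([ 0.03610418,  0.00527469, -0.02396989]), 'finger_force': 0.0, 'grip_width': 91.85612473083081}
```

View pics/top0.png

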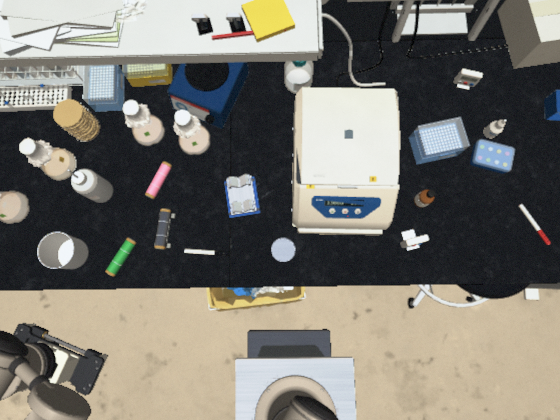

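View pics/scene0.png

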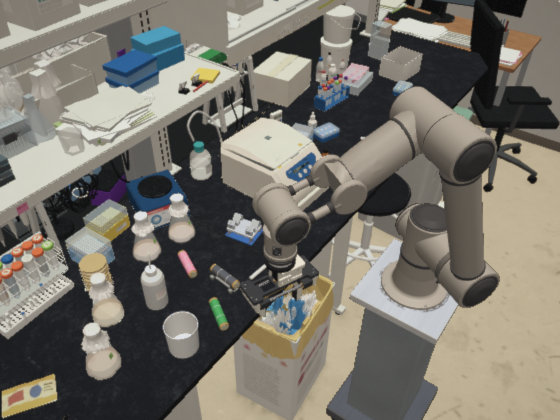

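Top view: cement is the amber bottle (425,198), with the timer at (413,240), tray at (284,250), station at (242,195), dark barrel in its rest at (164,229) and marker at (199,251). 

Things that could be mistaken:
- **Barrel:** green (120,257) and pink (158,180) look-alikes. I choose the dark one at (164,229).
- **Bottle:** pale dropper bottle (495,128). I choose the amber one at (425,198).
- **Tray:** no other round shallow steel dish. The beaker at (62,251) is tall glass.

Next I'll check these in a close crop and measure.

```bash
python3 - <<'E'
from h import *
c=cap('top'); im=c['pixels'][:,:,::-1]
a=cv2.resize(im[165:265,375:475],(400,400),interpolation=cv2.INTER_CUBIC)
b=cv2.resize(im[165:265,150:250],(400,400),interpolation=cv2.INTER_CUBIC)
cv2.imwrite('pics/crop1.png',np.hstack([a,b]))
for n,u,v,z in [('bottle cap?',424,193,95),('bottle base',426,204,0),('timer',413,240,30),('tray',284,250,5),('station',242,195,50),('barrel',164,229,30),('marker',199,251,7)]:
    print(n,onz(c,u,v,z).round(0))
for n,u,v,z in [('cf',294,90,280),('cf',399,90,280),('cf',397,228,150),('cf',295,228,150),('cf',294,232,0),('cf',395,235,0)]: print(n,u,v,onz(c,u,v,z).round(0))
E
```

```text
bottle cap? [ 578. -351.   95.]
bottle base [ 568. -387.    0.]
timer [ 461. -333.   30.]
tray [442.  22.   5.]
station [592. 136.  50.]
barrel [503. 356.  30.]
marker [442. 261.   7.]
cf 294 90 [786.  -5. 280.]
cf 399 90 [ 781. -249.  280.]
cf 397 228 [ 477. -258.  150.]
cf 295 228 [481.  -5. 150.]
cf 294 232 [493.  -8.   0.]
cf 395 235 [ 480. -293.    0.]
```

View pics/crop1.png

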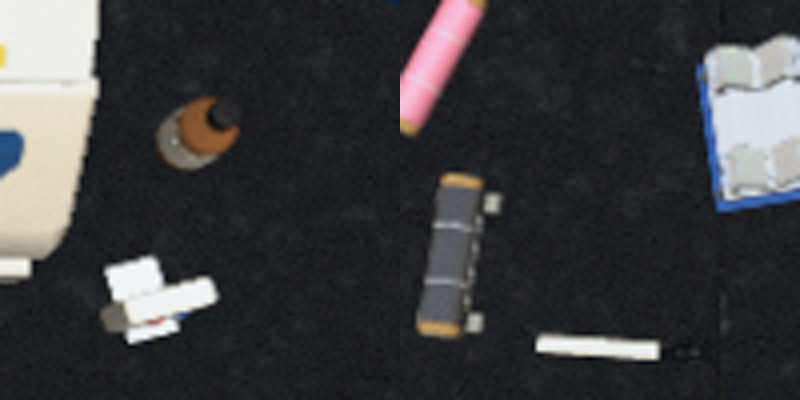

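The crop confirms amber bottle with black cap (430,193) and paper label. The timer is beside it, the dark barrel with brass rings lies in the rest, and the marker lies clear. I'll raise the arm and move over the tray, looking on the way.

```bash
python3 -m pendant '{"dp":[[0,0,-0.06],[0,0,-0.12],[0,0,-0.174],[-0.4,-0.337,-0.174],[-0.4,-0.337,-0.174],[-0.4,-0.337,-0.174],[-0.4,-0.337,-0.174],[-0.4,-0.337,-0.174]],"rotation":[[0,0,0],[0,0,0],[0,0,0],[0,0,1.182],[0,0,1.182],[0,0,1.182],[0,0,1.182],[0,0,1.182]]}' 0.0918
cat >> h.py <<'E'
def to(p,yaw):
    o=get_obs(); M=R.from_euler('xyz',o['tcp_rot']); T=R.from_euler('xyz',[np.pi,0,yaw])
    print('t',round(o['time'],2),'at',np.round(o['tool_pos'],1),np.round(o['tcp_rot'],3),'F',np.round(o['contact_force'],1),'dp',np.round(M.inv().apply(np.array(p)-o['tool_pos'])/1000,4),'rot',np.round((M.inv()*T).as_rotvec(),3))
E
python3 -c "
from h import *; to([442,22,400],1.571)"
```

```text
time: 1.2
tool_pos: [344.2, 207.1, 400.8]
tcp_rot: [3.141, -0.0, 1.809]
contact_force: [2.1, 1.0, -0.2]
grip_width: 92.0
finger_force: 0.0
t 1.2 at [344.2 207.1 400.8] [ 3.141 -0.     1.809] F [ 2.1  1.  -0.2] dp [-0.203   0.0512  0.0008] rot [ 0.001 -0.     0.238]
```

```bash
python3 -m pendant '{"dp":[[-0.203,0.051,0],[-0.203,0.051,0],[-0.203,0.051,0],[-0.203,0.051,0],[-0.203,0.051,0],[-0.203,0.051,0]],"rotation":[[0,0,0.238],[0,0,0.238],[0,0,0.238],[0,0,0.238],[0,0,0.238],[0,0,0.238]]}' >/dev/null
python3 - <<'E'
from h import *
c=cap('wrist','w1'); np.save('w1pose.npy',c['pose'])
to([442,22,400],1.571)
for n,p in [('tray',(442,22,5)),('station',(592,136,50)),('marker',(442,261,7))]: print(n,proj(c,p))
E
```

```text
t 2.0 at [442.   25.2 400.9] [ 3.141 -0.     1.579] F [ 0.5 -0.6  0.4] dp [-0.0032 -0.      0.0009] rot [ 0.    -0.     0.008]
tray (np.float64(280.9921118803439), np.float64(166.7016151079843))
station (np.float64(383.0485078164244), np.float64(94.46447700365677))
marker (np.float64(282.2450594520431), np.float64(8.060164195926376))
```

View pics/w1.png

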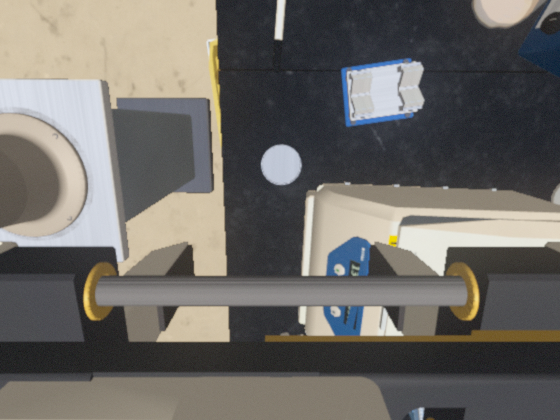

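The wrist image shows the tray at (281,165), the station at (383,92) and the marker at (280,25). All agree with the top-view estimates within 1–2 px.

```bash
python3 - <<'E'
from h import *
c=cap('wrist'); hsv=cv2.cvtColor(c['pixels'],cv2.COLOR_RGB2HSV)
m=(hsv[120:210,240:330,2]>110).astype(np.uint8)
cs=max(cv2.findContours(m,0,1)[0],key=cv2.contourArea); (u,v),r=cv2.minEnclosingCircle(cs); u+=240;v+=120
print('tray wrist',u,v,r,onz(c,u,v,7),'diam',2*r/f(c)*558)
t=cap('top'); h=cv2.cvtColor(t['pixels'],cv2.COLOR_RGB2HSV)
m=(h[235:268,265:305,2]>110).astype(np.uint8); cs=max(cv2.findContours(m,0,1)[0],key=cv2.contourArea); (u,v),r=cv2.minEnclosingCircle(cs)
print('tray top',onz(t,u+265,v+235,7))
print('cap',onz(t,430.5,193,95),'base',onz(t,421.2,202,0))
to([570,-368,400],1.571)
E
```

```text
tray wrist 280.735294342041 164.5 20.673242568969727 [441.59084875  26.25012865   7.        ] diam 70.86091610367843
tray top [471.39105535  19.78512181   7.        ]
cap [ 577.65232318 -368.3142503    95.        ] base [ 574.09874938 -374.13396795    0.        ]
t 2.1 at [442.   25.3 401. ] [ 3.141 -0.     1.579] F [-0.4 -0.2  0.4] dp [-0.3944  0.1247  0.001 ] rot [ 0.001 -0.     0.008]
```

```bash
python3 -m pendant '{"dp":[[-0.396,0.132,0],[-0.396,0.132,0],[-0.396,0.132,0],[-0.396,0.132,0],[-0.396,0.132,0],[-0.396,0.132,0],[-0.396,0.132,0],[-0.396,0.132,0]],"rotation":[[0,0,0.008],[0,0,0.008],[0,0,0.008],[0,0,0.008],[0,0,0.008],[0,0,0.008],[0,0,0.008],[0,0,0.008]]}' 0.07 >/dev/null
python3 -m pendant '{"dp":[[0,0,0.06],[0,0,0.12],[0,0,0.17],[0,0,0.17]],"rotation":[[0,0,0],[0,0,0],[0,0,0],[0,0,0]]}'
python3 - <<'E'
from h import *
c=cap('wrist','w2')
to([575,-370,230],1.571)
print(proj(c,(576,-370,95)),proj(c,(576,-370,0)))
E
```

```text
time: 3.6
tool_pos: [575.7, -367.6, 227.4]
tcp_rot: [-3.135, -0.006, 1.571]
contact_force: [0.8, -0.0, 0.2]
grip_width: 70.1
finger_force: 0.0
t 3.65 at [ 577.1 -369.1  231.2] [-3.141e+00 -1.000e-03  1.571e+00] F [ 0.3 -0.2  0.2] dp [-0.0009 -0.0021  0.0012] rot [-0.001 -0.001 -0.   ]
(np.float64(282.3714386250658), np.float64(205.00254909194143)) (np.float64(282.53854704115207), np.float64(185.91145316981786))
```

View pics/w2.png

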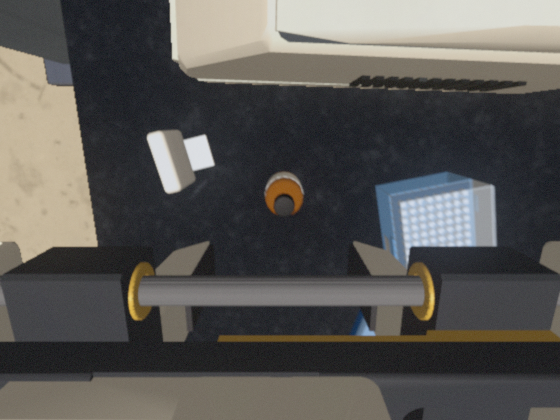

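The wrist view shows the amber bottle with its cap at (285,206) and the timer at (175,160), clear of it. A tip box starts right of 376. I'll measure the bottle and check the box height.

```bash
cat >> h.py <<'E'
def tri(c1,p1,c2,p2):
    o1,d1=ray(c1,*p1); o2,d2=ray(c2,*p2); s=np.linalg.lstsq(np.c_[d1,-d2],o2-o1,rcond=None)[0]
    a=o1+s[0]*d1; b=o2+s[1]*d2; return (a+b)/2, np.linalg.norm(a-b)
E
python3 - <<'E'
from h import *
c=cap('wrist'); im=c['pixels']; hsv=cv2.cvtColor(im,cv2.COLOR_RGB2HSV)
sub=hsv[160:235,250:320]
am=((sub[...,0]<20)&(sub[...,1]>150)&(sub[...,2]>70)).astype(np.uint8)
ys,xs=np.nonzero(am); print('amber cols',250+xs.min(),250+xs.max(),'rows',160+ys.min(),160+ys.max())
print('left/right at shoulder z54', onz(c,250+xs.min(),195,54)[0],onz(c,251+xs.max(),195,54)[0])
g=cv2.cvtColor(im,cv2.COLOR_RGB2GRAY)[190:222,268:302]
s=hsv[190:222,268:302,1]
dk=((s<90)&(g<75)).astype(np.uint8); dk[:3]=0
cs=[k for k in cv2.findContours(dk,0,1)[0] if cv2.contourArea(k)>60]
for k in cs:
    (u,v),r=cv2.minEnclosingCircle(k); print('cap?',u+268,v+190,r,onz(c,u+268,v+190,95), 'M',cv2.boundingRect(k))
t=cap('top','top1')
print(tri(c,(376,187),t,(418,159)))
to([576,-370,230],1.571)
big=cv2.resize(im[140:260,220:400],(720,480),interpolation=cv2.INTER_CUBIC)[:,:,::-1]; cv2.imwrite('pics/crop2.png',big)
E
```

```text
amber cols 263 300 rows 176 210
left/right at shoulder z54 557.8142956690871 597.9333262414564
cap? 284.5 207.0 21.639184951782227 [ 580.13272605 -374.96346214   95.        ] M (0, 3, 34, 29)
(array([ 693.96220273, -371.51922334,   11.82229706]), np.float64(9.868207362547471))
t 3.75 at [ 578.3 -370.8  234.5] [3.137e+00 3.000e-03 1.570e+00] F [-0.3 -1.   0.2] dp [ 0.0008 -0.0024  0.0045] rot [ 0.004  0.003 -0.001]
```

View pics/crop2.png

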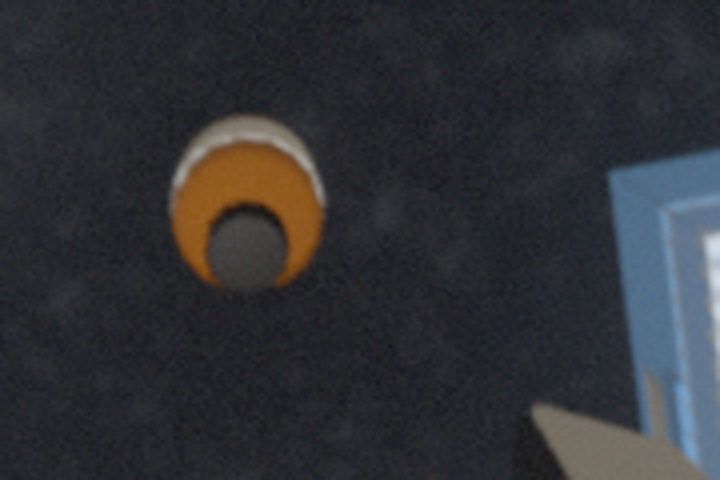

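```bash
python3 -m pendant '{"dp":[[0,0,0],[0,0,0],[0,0,0],[0,0,0]],"rotation":[[0,0,0],[0,0,0],[0,0,0],[0,0,0]]}' >/dev/null
python3 - <<'E'
from h import *
for i in range(3):
    c=cap('wrist'); o=c['obs']; print(o['tool_pos'].round(1),o['tcp_rot'].round(4))
    hsv=cv2.cvtColor(c['pixels'],cv2.COLOR_RGB2HSV); sub=hsv[180:225,262:304]
    dk=((sub[...,1]<110)&(sub[...,2]<95)&(sub[...,2]>38)).astype(np.uint8); dk=cv2.morphologyEx(dk,cv2.MORPH_OPEN,np.ones((5,5)))
    n,l,st,ce=cv2.connectedComponentsWithStats(dk)
    am=((sub[...,0]<20)&(sub[...,1]>150)&(sub[...,2]>60)); ys,xs=np.nonzero(am)
    k=np.argmin(np.hypot(*(ce-[20,22]).T)); print(st[k],ce[k],'cap',onz(c,262+ce[k][0],180+ce[k][1],95).round(1),'body x',onz(c,262+(xs.min()+xs.max())/2,194,54).round(1))
print('manual cap',onz(c,281.75,202,95),onz(c,282,193.75,54))
E
```

```text
[ 577.  -370.9  230.8] [ 3.1415 -0.      1.5691]
[   0    0   42   45 1501] [20.17321785 22.61625583] cap [ 578.  -372.6   95. ] body x [ 576.4 -373.4   54. ]
[ 577.  -370.9  230.7] [ 3.1416e+00 -1.0000e-04  1.5692e+00]
[   0    0   42   45 1477] [20.21394719 22.57955315] cap [ 578.1 -372.5   95. ] body x [ 576.4 -373.4   54. ]
[ 577.  -370.9  230.6] [-3.1415e+00 -1.0000e-04  1.5692e+00]
[   0    0   42   45 1496] [19.92379679 22.99264706] cap [ 577.7 -372.9   95. ] body x [ 576.4 -373.4   54. ]
manual cap [ 577.58576919 -371.95664882   95.        ] [ 577.94739199 -373.08185731   54.        ]
```

```bash
python3 -m pendant '{"dp":[[-0.0016,0,0.05],[-0.0016,0,0.1],[-0.0016,0,0.15],[-0.0016,0,0.18],[-0.0016,0,0.197],[-0.0016,0,0.197],[-0.0016,0,0.197],[-0.0016,0,0.197]],"rotation":[[0,0,0],[0,0,0],[0,0,0],[0,0,0],[0,0,0],[0,0,0],[0,0,0],[0,0,0]]}'
python3 -m pendant '{"dp":[[0,0,0],[0,0,0],[0,0,0],[0,0,0],[0,0,0],[0,0,0],[0,0,0],[0,0,0]],"rotation":[[0,0,0],[0,0,0],[0,0,0],[0,0,0],[0,0,0],[0,0,0],[0,0,0],[0,0,0]]}' 0.03
```

```text
time: 5.4
tool_pos: [577.8, -373.0, 35.4]
tcp_rot: [3.139, 0.002, 1.569]
contact_force: [0.2, -0.1, 0.7]
grip_width: 70.1
finger_force: 0.0
time: 6.4
tool_pos: [577.0, -372.4, 33.7]
tcp_rot: [3.142, -0.0, 1.569]
contact_force: [-0.6, 0.1, 1.3]
grip_width: 39.0
finger_force: 30.0
```

```bash
python3 -m pendant '{"dp":[[0,0,-0.03],[0,0,-0.08],[0,0,-0.14],[0,0,-0.2],[0,0,-0.26],[0,0,-0.32],[0,0,-0.38],[0,0,-0.39]],"rotation":[[0,0,0],[0,0,0],[0,0,0],[0,0,0],[0,0,0],[0,0,0],[0,0,0],[0,0,0]]}'
python3 - <<'E'
from h import *
to([442,24,423],2.45)
a=cv2.imread('pics/w1.png')[150:350,270:390]; b=cv2.imread('pics/top0.png')[160:260,260:420]
a=cv2.resize(a,(360,600),interpolation=cv2.INTER_CUBIC); b=cv2.resize(b,(440,275),interpolation=cv2.INTER_CUBIC)
o=np.zeros((600,800,3),np.uint8); o[:,:360]=a; o[:275,360:]=b; cv2.imwrite('pics/crop3.png',o)
E
```

```text
time: 7.4
tool_pos: [577.3, -372.6, 429.3]
tcp_rot: [3.134, 0.006, 1.569]
contact_force: [0.5, 0.8, -1.0]
grip_width: 39.4
finger_force: 30.0
t 7.4 at [ 577.3 -372.6  429.3] [3.134 0.006 1.569] F [ 0.5  0.8 -1. ] dp [ 0.3964 -0.1359  0.0029] rot [ 0.005  0.009 -0.881]
```

View pics/crop3.png

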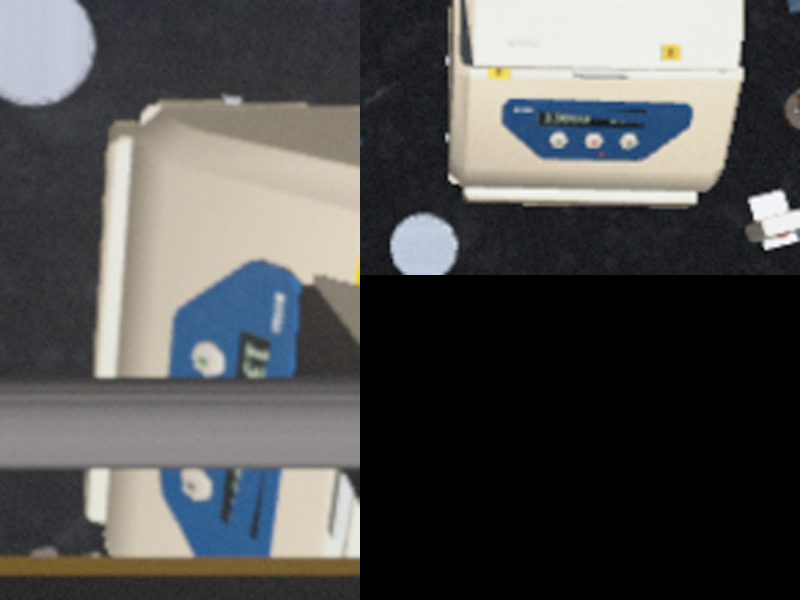

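The lip's left front end is at w1 (306,192) and top (298,232). The body corner is at w1 (322,184) and top (293.5,225.5).

```bash
python3 - <<'E'
from h import *
t=cap('top'); c=cap('wrist'); c['pose']=np.load('w1pose.npy')
print(tri(c,(306,191.7),t,(298.2,232)),tri(c,(321.7,184.3),t,(293.5,225.5)))
t0=cv2.imread('pics/top0.png'); m=(t0[235:268,265:305].max(2)>110).astype(np.uint8); k=max(cv2.findContours(m,0,1)[0],key=cv2.contourArea); (u,v),r=cv2.minEnclosingCircle(k); print('tray top0',onz(t,u+265,v+235,7),r)
E
```

```text
(array([486.37004871, -17.34331217,  27.81828602]), np.float64(5.1773504563206645)) (array([510.94473718,  -6.54278907,  10.77570016]), np.float64(1.766684224706459))
tray top0 [443.57001389  24.85343725   7.        ] 12.332097053527832
```

```bash
python3 -m pendant '{"dp":[[0.05,-0.017,0],[0.1,-0.034,0],[0.15,-0.051,0],[0.2,-0.068,0],[0.26,-0.088,0],[0.32,-0.109,0],[0.37,-0.126,0],[0.398,-0.136,0]],"rotation":[[0,0,-0.1],[0,0,-0.2],[0,0,-0.3],[0,0,-0.4],[0,0,-0.5],[0,0,-0.6],[0,0,-0.7],[0,0,-0.791]]}' >/dev/null
python3 -m pendant '{"dp":[[0,0,0.04],[0,0,0.1],[0,0,0.16],[0,0,0.22],[0,0,0.28],[0,0,0.32],[0,0,0.32],[0,0,0.32]],"rotation":[[0,0,0],[0,0,0],[0,0,0],[0,0,0],[0,0,0],[0,0,0],[0,0,0],[0,0,0]]}'
python3 -m pendant '{"dp":[[0,0,0],[0,0,0]],"rotation":[[0,0,0],[0,0,0]]}' >/dev/null
python3 - <<'E'
from h import *
c=cap('wrist','w3'); to([441.5,26,37.7],2.36); print('tray centre px',proj(c,(442.5,25.3,4)))
E
```

```text
time: 9.5
tool_pos: [442.0, 25.8, 104.6]
tcp_rot: [3.141, 0.001, 2.36]
contact_force: [0.1, -0.1, -0.3]
grip_width: 39.5
finger_force: 30.0
t 9.8 at [442.2  25.7 104.7] [3.14e+00 2.00e-03 2.36e+00] F [0.3 0.2 0.4] dp [ 0.0008 -0.0004  0.067 ] rot [0.001 0.002 0.   ]
tray centre px (np.float64(279.94628658167693), np.float64(211.02079973009077))
```

View pics/w3.png

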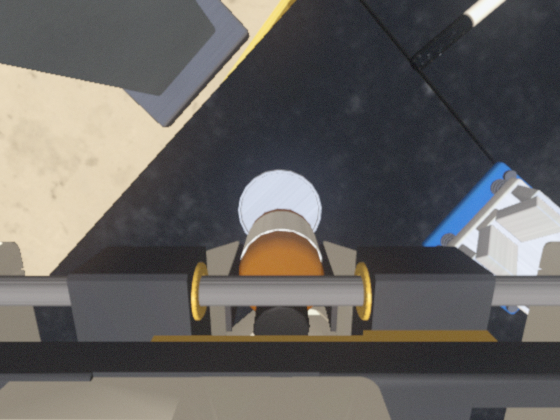

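Tray centred at (280,211) as predicted, with the bottle held upright above it.

```bash
python3 -m pendant '{"dp":[[0,0,0.02],[0,0,0.04],[0,0,0.055],[0,0,0.063],[0,0,0.066],[0,0,0.0665],[0,0,0.0665],[0,0,0.0665]],"rotation":[[0,0,0],[0,0,0],[0,0,0],[0,0,0],[0,0,0],[0,0,0],[0,0,0],[0,0,0]]}'
python3 -m pendant '{"dp":[[0,0,0],[0,0,0]],"rotation":[[0,0,0],[0,0,0]]}'
```

```text
time: 10.8
tool_pos: [442.0, 25.7, 37.6]
tcp_rot: [3.141, 0.001, 2.36]
contact_force: [-1.1, 0.4, 4.1]
grip_width: 39.2
finger_force: 30.0
time: 11.05
tool_pos: [441.9, 25.8, 37.6]
tcp_rot: [3.141, 0.001, 2.36]
contact_force: [-0.9, -0.5, 4.8]
grip_width: 39.3
finger_force: 30.0
```

```bash
python3 -m pendant '{"dp":[[0,0,0],[0,0,0],[0,0,0],[0,0,0],[0,0,0],[0,0,0]],"rotation":[[0,0,0],[0,0,0],[0,0,0],[0,0,0],[0,0,0],[0,0,0]]}' 0.07
python3 -m pendant '{"dp":[[0,0,-0.01],[0,0,-0.03],[0,0,-0.06],[0,0,-0.1],[0,0,-0.16],[0,0,-0.22],[0,0,-0.28],[0,0,-0.28]],"rotation":[[0,0,0],[0,0,0],[0,0,0],[0,0,0],[0,0,0],[0,0,0],[0,0,0],[0,0,0]]}'
python3 - <<'E'
from h import *
c=cap('wrist','w4'); hsv=cv2.cvtColor(c['pixels'],cv2.COLOR_RGB2HSV)
am=((hsv[...,0]<20)&(hsv[...,1]>150)&(hsv[...,2]>60)).astype(np.uint8); am[:60]=0; am[245:]=0
n,l,s,ce=cv2.connectedComponentsWithStats(am); k=1+s[1:,4].argmax(); print(s[k],ce[k],onz(c,*ce[k],58).round(1),proj(c,(442,25.7,99)),proj(c,(442,25.7,58)))
to([440,330,318],2.36)
E
```

```text
time: 11.8
tool_pos: [441.6, 25.8, 37.2]
tcp_rot: [3.141, 0.0, 2.36]
contact_force: [0.1, 0.5, 0.6]
grip_width: 70.4
finger_force: 0.0
time: 12.8
tool_pos: [443.2, 25.7, 322.4]
tcp_rot: [3.135, 0.008, 2.36]
contact_force: [0.1, -0.5, -1.0]
grip_width: 70.5
finger_force: 0.0
[265 159  28  27 360] [278.36666667 169.69722222] [436.5  30.8  58. ] (np.float64(278.55297898940194), np.float64(181.24454979091797)) (np.float64(278.55006749775697), np.float64(175.44107867881445))
t 12.85 at [442.1  25.7 319.4] [3.138 0.004 2.36 ] F [-0.5  0.2 -1. ] dp [0.2157 0.2146 0.0013] rot [0.003 0.004 0.   ]
```

```bash
python3 -m pendant '{"dp":[[0.03,0.045,0],[0.06,0.09,0],[0.09,0.135,0],[0.12,0.18,0],[0.15,0.225,0],[0.178,0.266,0],[0.178,0.266,0],[0.178,0.266,0]],"rotation":[[0,0,-0.1],[0,0,-0.2],[0,0,-0.3],[0,0,-0.4],[0,0,-0.5],[0,0,-0.6],[0,0,-0.64],[0,0,-0.64]]}' 0.06 >/dev/null
python3 -m pendant '{"dp":[[0,0,0],[0,0,0],[0,0,0],[0,0,0]],"rotation":[[0,0,0],[0,0,0],[0,0,0],[0,0,0]]}' >/dev/null
python3 - <<'E'
from h import *
c=cap('wrist','w5'); to([503,356,320],3.0)
for p in [(503,356,30),(592,136,63),(442,25,99),(442,261,7)]: print(proj(c,p))
t=cap('top','top2'); im=cv2.cvtColor(t['pixels'],cv2.COLOR_RGB2HSV)
sub=im[170:235,400:450]
big=cv2.resize(t['pixels'][225:275,260:310][:,:,::-1],(240,240),interpolation=cv2.INTER_CUBIC)
o=np.zeros((420,800,3),np.uint8); o[:,:560]=c['pixels'][:,:,::-1]; o[:240,560:]=big; cv2.imwrite('pics/v5.png',o)
E
```

```text
t 14.4 at [502.6 339.8 317.4] [3.141 0.    3.   ] F [-0.3  0.  -0.1] dp [ 0.0019  0.0161 -0.0026] rot [ 0.  0. -0.]
(np.float64(291.8993638012392), np.float64(173.33953404166647))
(np.float64(142.669856429193), np.float64(263.1101345137914))
(np.float64(4.42507917587244), np.float64(170.63227074322032))
(np.float64(218.74342892264463), np.float64(137.59494753990612))
```

View pics/v5.png

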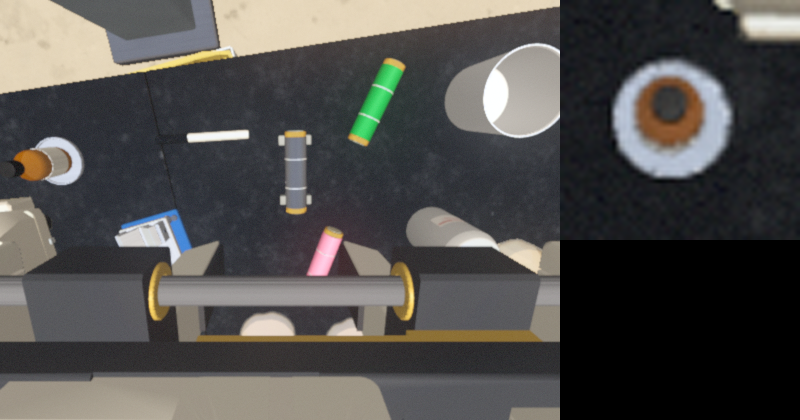

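The bottle stands upright, centred in the tray. The dark barrel is at (296,172) between the green (377,102) and pink (325,252) look-alikes. Its brass ends are at (295,134) and (296,210). Now to measure axis and middle.

```bash
python3 - <<'E'
from h import *
c=cap('wrist'); im=c['pixels']; hsv=cv2.cvtColor(im,cv2.COLOR_RGB2HSV)
x0,y0,x1,y1=275,120,320,225; s=hsv[y0:y1,x0:x1].astype(int)
br=((s[...,0]>10)&(s[...,0]<30)&(s[...,1]>110)&(s[...,2]>100)).astype(np.uint8)
n,l,st,ce=cv2.connectedComponentsWithStats(br)
E=[]
for k in range(1,n):
    if st[k,4]>25: print(st[k],ce[k]+[x0,y0]); E.append(onz(c,*(ce[k]+[x0,y0]),30))
g=((s[...,2]>62)&(s[...,2]<170)&(s[...,1]<90)).astype(np.uint8)
# barrel edges by row between the saddles
for v in (150,165,172,180,192):
    r=np.nonzero(g[v-y0])[0]; print(v,x0+r.min(),x0+r.max(),onz(c,x0+(r.min()+r.max()+1)/2-.5,v,30).round(1),'w',onz(c,x0+r.max()+.5,v,30)[1]-onz(c,x0+r.min()-.5,v,30)[1])
print(np.round(E,1)); a,b=E[0],E[1]; d=a-b; print('mid',(a+b)/2,'len',np.linalg.norm(d),'ang',np.arctan2(d[1],d[0]))
# bright lines
col=im[y0:y1,290:302].mean((1,2)); print('bright rows',[y0+i for i in np.argsort(col)[-0:] if 0][:0], np.round(col[30:75]).astype(int).tolist())
to([(a+b)[0]/2,(a+b)[1]/2,200],np.arctan2(d[1],d[0]))
t=cap('top'); print(t['pose'][:3,3]); T=cv2.imread('pics/top0.png'); 
h=cv2.cvtColor(T[195:260,145:185],cv2.COLOR_BGR2HSV).astype(int)
br=((h[...,0]>10)&(h[...,0]<30)&(h[...,1]>90)&(h[...,2]>90)).astype(np.uint8); n,l,st,ce=cv2.connectedComponentsWithStats(br)
for k in range(1,n):
    if st[k,4]>6: print('top brass',st[k],onz(t,*(ce[k]+[145,195]),30).round(1))
E
```

```text
[  9  11  22   6 111] [294.59459459 133.81081081]
[ 11  87  21   7 101] [296.14851485 210.68316832]
150 284 306 [472.  364.4  30. ] w 30.78569771266831
165 275 319 [492.5 364.5  30. ] w 60.96108063836289
172 279 319 [502.4 366.   30. ] w 55.85767032120913
180 276 315 [512.8 359.8  30. ] w 54.850058509174005
192 285 313 [530.3 362.5  30. ] w 40.15972989850599
[[450.8 366.6  30. ]
 [556.6 355.1  30. ]]
mid [503.72817524 360.85232171  30.        ] len 106.44211147397972 ang 3.032780233680839
bright rows [] [129, 129, 130, 130, 130, 129, 128, 133, 159, 199, 192, 141, 129, 129, 129, 129, 129, 128, 129, 129, 128, 128, 129, 129, 128, 127, 128, 128, 129, 129, 128, 128, 128, 128, 127, 128, 129, 151, 198, 196, 140, 127, 127, 127, 126]
t 14.5 at [502.6 339.9 317.3] [3.141 0.    3.   ] F [-0.5  0.4  1.1] dp [0.0018 0.0209 0.1173] rot [ 0.     0.    -0.033]
[ 313.88953946   37.16586863 1210.06783734]
top brass [ 1  0  9  4 17] [597.9 397.   30. ]
top brass [15 13 11  4 28] [557.7 354.2  30. ]
top brass [ 9 51 11  3 28] [453.2 366.3  30. ]
```

```bash
python3 -m pendant '{"dp":[[0.0015,0.0208,0],[0.0015,0.0208,0.06],[0.0015,0.0208,0.12],[0.0015,0.0208,0.18],[0.0015,0.0208,0.22],[0.0015,0.0208,0.24],[0.0015,0.0208,0.24],[0.0015,0.0208,0.24]],"rotation":[[0,0,-0.031],[0,0,-0.031],[0,0,-0.031],[0,0,-0.031],[0,0,-0.031],[0,0,-0.031],[0,0,-0.031],[0,0,-0.031]]}' >/dev/null
python3 -m pendant '{"dp":[[0,0,0],[0,0,0],[0,0,0]],"rotation":[[0,0,0],[0,0,0],[0,0,0]]}' >/dev/null
python3 - <<'E'
from h import *
c=cap('wrist','w6'); to([504,360.7,11],3.03)
im=c['pixels']; a=proj(c,(451,367,30)); print('pred near brass',a, 'mid',proj(c,(504,360.7,45)))
hsv=cv2.cvtColor(im,cv2.COLOR_RGB2HSV).astype(int)
br=((hsv[...,0]>10)&(hsv[...,0]<30)&(hsv[...,1]>110)&(hsv[...,2]>100)).astype(np.uint8); br[:, :200]=0; br[:,360:]=0; br[260:]=0
n,l,st,ce=cv2.connectedComponentsWithStats(br)
for k in range(1,n):
    if st[k,4]>25: print(st[k],ce[k],onz(c,*ce[k],40).round(1))
E
```

```text
t 15.97 at [504.1 360.9  77.6] [3.141 0.    3.031] F [ 0.5  0.1 -0.8] dp [ 0.0001 -0.0002  0.0666] rot [0.    0.    0.001]
pred near brass (np.float64(279.9956951022391), np.float64(150.16899289754167)) mid (np.float64(279.2630969541402), np.float64(238.8267781796072))
[257 144  46  14 520] [279.36730769 151.42115385] [450.8 366.7  40. ]
```

```bash
python3 -m pendant '{"dp":[[0,0,0.03],[0,0,0.055],[0,0,0.0665],[0,0,0.0665],[0,0,0.0665]],"rotation":[[0,0,0],[0,0,0],[0,0,0],[0,0,0],[0,0,0]]}'
python3 -m pendant '{"dp":[[0,0,0],[0,0,0],[0,0,0],[0,0,0],[0,0,0],[0,0,0],[0,0,0],[0,0,0]],"rotation":[[0,0,0],[0,0,0],[0,0,0],[0,0,0],[0,0,0],[0,0,0],[0,0,0],[0,0,0]]}' 0.02
```

```text
time: 16.6
tool_pos: [504.7, 361.2, 11.8]
tcp_rot: [3.14, 0.001, 3.031]
contact_force: [0.5, -0.2, -0.0]
grip_width: 60.0
finger_force: 0.0
time: 17.6
tool_pos: [504.0, 360.0, 11.0]
tcp_rot: [-3.14, -0.0, 3.031]
contact_force: [-0.6, -4.9, 3.9]
grip_width: 29.4
finger_force: 30.0
```

```bash
python3 -m pendant '{"dp":[[0,0,-0.02],[0,0,-0.06],[0,0,-0.12],[0,0,-0.18],[0,0,-0.24],[0,0,-0.25],[0,0,-0.25],[0,0,-0.25]],"rotation":[[0,0,0],[0,0,0],[0,0,0],[0,0,0],[0,0,0],[0,0,0],[0,0,0],[0,0,0]]}'
python3 -m pendant '{"dp":[[-0.04,-0.043,0],[-0.08,-0.086,0],[-0.12,-0.129,0],[-0.16,-0.172,0],[-0.19,-0.204,0],[-0.19,-0.204,0],[-0.19,-0.204,0],[-0.19,-0.204,0]],"rotation":[[0,0,-0.1],[0,0,-0.2],[0,0,-0.25],[0,0,-0.25],[0,0,-0.25],[0,0,-0.25],[0,0,-0.25],[0,0,-0.25]]}'
python3 -m pendant '{"dp":[[0,0,0],[0,0,0],[0,0,0],[0,0,0]],"rotation":[[0,0,0],[0,0,0],[0,0,0],[0,0,0]]}' >/dev/null
python3 - <<'E'
from h import *
c=cap('wrist','w7'); np.save('w7pose.npy',c['pose']); to([592,136,260],3.28); t=cap('top','top3')
big=cv2.resize(t['pixels'][170:225,215:270][:,:,::-1],(240,240),interpolation=cv2.INTER_CUBIC)
o=np.zeros((420,800,3),np.uint8); o[:,:560]=c['pixels'][:,:,::-1]; o[:240,560:]=big; cv2.imwrite('pics/v7.png',o)
E
```

```text
time: 18.6
tool_pos: [503.1, 360.4, 258.1]
tcp_rot: [-3.139, -0.004, 3.031]
contact_force: [-0.0, -0.5, -2.7]
grip_width: 29.4
finger_force: 30.0
time: 19.6
tool_pos: [669.6, 138.5, 260.2]
tcp_rot: [3.141, -0.001, -3.0]
contact_force: [0.0, -0.2, -1.8]
grip_width: 29.2
finger_force: 30.0
t 20.15 at [670.4 137.1 260.8] [ 3.142  0.    -3.002] F [-0.1  0.  -1.7] dp [0.0778 0.0098 0.0008] rot [0.    0.    0.001]
```

View pics/v7.png

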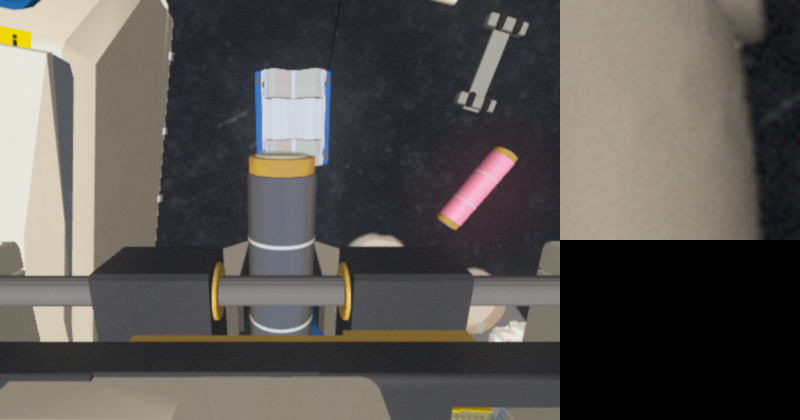

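The wrist view shows the station at cols 255–330, rows 68–165, with the V crease near col 294, the gap at rows 99–140 and the held barrel partly in front. Now to measure it numerically.

```bash
python3 - <<'E'
from h import *
c=cap('wrist'); print(c['obs']['tool_pos'].round(1),c['obs']['tcp_rot'].round(4)); im=c['pixels']; hsv=cv2.cvtColor(im,cv2.COLOR_RGB2HSV).astype(int)
s=hsv[60:170,240:345]
bl=(s[...,0]>100)&(s[...,0]<125)&(s[...,1]>120)&(s[...,2]>70)
L=[];Rr=[]
for i in range(0,110):
    x=np.nonzero(bl[i])[0]; 
    l=x[x<40]; r=x[x>60]
    if len(l)>2: L.append((240+l.min()-.5,60+i))
    if len(r)>2: Rr.append((240+r.max()+.5,60+i))
for nm,A in (('L',L),('R',Rr)):
    A=np.array(A); P=np.array([onz(c,u,v,9) for u,v in A]); vx,vy,x0,y0=cv2.fitLine(P[:,:2].astype(np.float32),cv2.DIST_HUBER,0,.01,.01).ravel()
    print(nm,'rows',A[0,1],A[-1,1],'ang',np.arctan2(vy/vx,1),'y at x=590',y0+(590-x0)*vy/vx,'x range',P[:,0].min().round(1),P[:,0].max().round(1))
g=cv2.cvtColor(im,cv2.COLOR_RGB2GRAY)
for u in (272,280,308,316): print(u,g[60:168:2,u].tolist())
for v in (75,85,95,145,150): print(v,g[v,252:334:2].tolist())
# w1 whole blob
w=dict(c); w['pose']=np.load('w1pose.npy'); I=cv2.imread('pics/w1.png'); h=cv2.cvtColor(I,cv2.COLOR_BGR2HSV).astype(int)[45:140,325:440]
b=((h[...,0]>100)&(h[...,0]<125)&(h[...,1]>120)&(h[...,2]>70)).astype(np.uint8); k=np.vstack([q for q in cv2.findContours(b,0,1)[0] if cv2.contourArea(q)>15])
r=cv2.minAreaRect(k); print('w1 rect',r,[onz(w,*(p+[325,45]),9).round(1).tolist() for p in cv2.boxPoints(r)])
E
```

```text
[670.4 137.1 260.8] [ 3.1415e+00  1.0000e-04 -3.0020e+00]
L rows 71.0 152.0 ang 0.14452149 y at x=590 95.09349 x range 548.2 640.9
R rows 71.0 164.0 ang 0.14377734 y at x=590 186.29291 x range 535.7 643.4
272 [50, 45, 49, 47, 159, 200, 199, 197, 198, 200, 197, 197, 196, 198, 202, 198, 201, 199, 186, 190, 214, 215, 214, 215, 213, 215, 215, 213, 213, 213, 214, 214, 215, 215, 214, 213, 214, 214, 214, 209, 174, 199, 198, 199, 196, 193, 161, 124, 172, 164, 153, 165, 166, 166]
280 [48, 50, 48, 52, 87, 190, 193, 190, 193, 192, 192, 192, 190, 192, 193, 195, 194, 193, 184, 184, 214, 214, 214, 212, 213, 213, 214, 213, 214, 213, 214, 215, 215, 214, 215, 214, 214, 214, 215, 212, 171, 193, 191, 192, 191, 183, 152, 125, 172, 173, 152, 168, 166, 166]
308 [48, 48, 49, 48, 105, 195, 198, 195, 197, 196, 195, 195, 195, 199, 199, 201, 199, 198, 188, 194, 216, 216, 215, 215, 216, 216, 215, 215, 217, 215, 216, 216, 215, 216, 215, 216, 215, 216, 216, 214, 175, 199, 196, 197, 196, 195, 195, 162, 114, 126, 160, 161, 158, 154]
316 [48, 55, 53, 55, 163, 195, 196, 194, 195, 194, 192, 194, 193, 192, 195, 197, 19
[... 702 characters left out ...]
, 213, 193, 197, 197, 197, 199, 195, 197, 197, 196, 197, 193, 192, 195, 206, 184, 113, 113, 82, 61]
145 [75, 72, 82, 111, 114, 161, 195, 204, 188, 197, 198, 198, 191, 192, 192, 190, 191, 190, 190, 190, 212, 212, 199, 196, 195, 196, 195, 197, 197, 197, 197, 195, 191, 191, 203, 206, 169, 112, 84, 54, 54]
150 [54, 55, 67, 111, 114, 142, 159, 205, 182, 190, 193, 192, 184, 184, 183, 184, 183, 185, 187, 186, 207, 210, 199, 195, 194, 195, 197, 196, 195, 196, 196, 193, 191, 188, 197, 186, 122, 112, 86, 55, 56]
w1 rect ((49.150001525878906, 47.54999542236328), (59.679805755615234, 66.60945129394531), 81.8698959350586) [[528.4, 178.2, 9.0], [630.2, 192.6, 9.0], [653.3, 104.4, 9.0], [547.0, 88.7, 9.0]]
```

```bash
python3 - <<'E'
from h import *
c=cap('wrist')
a=onz(c,316,95,61);b=onz(c,316,141,61);a2=onz(c,275,95.5,61);b2=onz(c,275,141,61)
print(a.round(1),b.round(1),np.linalg.norm(b-a),((a+b)/2).round(1),((a2+b2)/2).round(1))
print('front V edge',onz(c,316,68,63).round(1),onz(c,272,68,63).round(1))
for v in (85,95,145): print('crease',onz(c,293.2,v,42).round(1))
C=np.array([589.5,140.7,63]); print('line y at crease x',[140.7+(x-590)*.145 for x in (560,620)])
# held barrel: axis in view
im=c['pixels'];hsv=cv2.cvtColor(im,cv2.COLOR_RGB2HSV).astype(int)
br=((hsv[...,0]>10)&(hsv[...,0]<30)&(hsv[...,1]>110)&(hsv[...,2]>100)).astype(np.uint8); br[:140]=0;br[190:]=0;br[:,:235]=0;br[:,330:]=0
ys,xs=np.nonzero(br);print('brass',xs.min(),xs.max(),ys.min(),ys.max())
zc=c['obs']['tool_pos'][2]+19
print('barrel end pos',onz(c,(xs.min()+xs.max())/2,ys.max(),zc).round(1), 'line rows', [int(i+200) for i in np.nonzero(cv2.cvtColor(im,cv2.COLOR_RGB2GRAY)[200:335,281]>170)[0]])
to([590,140.7,120],-3.1416+.144)
E
```

```text
[568.8 160.6  61. ] [615.1 168.5  61. ] 46.928842611520516 [592.  164.5  61. ] [598.3 121.5  61. ]
front V edge [543.5 156.1  63. ] [549.7 111.9  63. ]
crease [560.5 136.   42. ]
crease [570.7 137.6  42. ]
crease [623.9 145.7  42. ]
line y at crease x [136.35, 145.04999999999998]
brass 249 314 155 177
barrel end pos [623.1 131.5 279.7] line rows [246, 247, 248, 249, 330, 331, 332]
t 20.3 at [670.4 137.1 260.7] [ 3.142  0.    -3.002] F [-0.3 -0.9 -0.5] dp [0.0791 0.0148 0.1407] rot [ 0.     0.    -0.004]
```

Station centre is about (595.5, 141.4), yaw 0.144, plate width 90.2 ✓, and the crease agrees within 0.5 mm. Moving above it, then descending.

```bash
python3 -m pendant '{"dp":[[0.04,0.008,0],[0.0736,0.0147,0],[0.0736,0.0147,0.05],[0.0736,0.0147,0.1],[0.0736,0.0147,0.14],[0.0736,0.0147,0.17],[0.0736,0.0147,0.18],[0.0736,0.0147,0.18]],"rotation":[[0,0,-0.004],[0,0,-0.004],[0,0,-0.004],[0,0,-0.004],[0,0,-0.004],[0,0,-0.004],[0,0,-0.004],[0,0,-0.004]]}' >/dev/null
python3 -m pendant '{"dp":[[0,0,0],[0,0,0],[0,0,0],[0,0,0]],"rotation":[[0,0,0],[0,0,0],[0,0,0],[0,0,0]]}'
python3 - <<'E'
from h import *
c=cap('wrist','w8'); to([595.5,141.4,50],-2.998)
im=c['pixels'];hsv=cv2.cvtColor(im,cv2.COLOR_RGB2HSV).astype(int)
br=((hsv[...,0]>10)&(hsv[...,0]<30)&(hsv[...,1]>110)&(hsv[...,2]>100)).astype(np.uint8); br[:130]=0;br[190:]=0;br[:,:235]=0;br[:,330:]=0
ys,xs=np.nonzero(br);print('brass cols',xs.min(),xs.max())
s=hsv; bl=(s[...,0]>100)&(s[...,0]<125)&(s[...,1]>120)&(s[...,2]>70)
for v in (160,180,200):
    x=np.nonzero(bl[v,150:420])[0]+150; l=x[x<281]; r=x[x>281]
    if len(l) and len(r): print(v,onz(c,l.min()-.5,v,9).round(1),onz(c,r.max()+.5,v,9).round(1), 'line mid', [(onz(c,l.min()-.5,v,9)+onz(c,r.max()+.5,v,9))[:2]/2], )
E
```

```text
time: 21.8
tool_pos: [595.6, 141.5, 81.1]
tcp_rot: [3.142, 0.001, -2.998]
contact_force: [-0.1, -0.2, -0.9]
grip_width: 29.3
finger_force: 30.0
t 21.85 at [595.6 141.5  81. ] [ 3.142  0.    -2.998] F [-0.2  0.8 -1.9] dp [ 0.0001 -0.0001  0.031 ] rot [0. 0. 0.]
brass cols 250 314
180 [572.1  93.    9. ] [559.2 181.6   9. ] line mid [array([565.64293865, 137.32717647])]
200 [586.7  95.1   9. ] [573.8 183.8   9. ] line mid [array([580.21912662, 139.43961103])]
```

```bash
python3 -m pendant '{"dp":[[0,0,0.015],[0,0,0.028],[0,0,0.034],[0,0,0.034],[0,0,0.034]],"rotation":[[0,0,0],[0,0,0],[0,0,0],[0,0,0],[0,0,0]]}'
python3 -m pendant '{"dp":[[0,0,0.001],[0,0,0.002],[0,0,0.003],[0,0,0.004],[0,0,0.004],[0,0,0.004],[0,0,0.004]],"rotation":[[0,0,0],[0,0,0],[0,0,0],[0,0,0],[0,0,0],[0,0,0],[0,0,0]]}'
```

```text
time: 22.48
tool_pos: [595.7, 141.5, 46.9]
tcp_rot: [3.141, 0.001, -2.998]
contact_force: [-0.2, 0.4, -1.3]
grip_width: 29.1
finger_force: 30.0
time: 23.35
tool_pos: [595.8, 141.2, 43.0]
tcp_rot: [-3.141, 0.001, -2.998]
contact_force: [0.7, -2.8, 4.5]
grip_width: 29.1
finger_force: 30.0
```

```bash
python3 -m pendant '{"dp":[[0,-0.0003,0.001],[0,-0.0003,0.002],[0,-0.0003,0.003],[0,-0.0003,0.004],[0,-0.0003,0.005],[0,-0.0003,0.0055],[0,-0.0003,0.0055],[0,-0.0003,0.0055]],"rotation":[[0,0,0],[0,0,0],[0,0,0],[0,0,0],[0,0,0],[0,0,0],[0,0,0],[0,0,0]]}'
python3 -m pendant '{"dp":[[0,0,0],[0,0,0],[0,0,0],[0,0,0]],"rotation":[[0,0,0],[0,0,0],[0,0,0],[0,0,0]]}'
python3 -c "
from h import *
F=[]
for i in range(6): c=cap('wrist'); F.append(c['obs']['contact_force'])
o=c['obs']; print(np.mean(F,0).round(2),o['moment'].round(2),o['tool_pos'].round(1))"
```

```text
time: 24.35
tool_pos: [595.8, 141.2, 37.9]
tcp_rot: [3.142, 0.001, -2.998]
contact_force: [-1.0, -3.0, 9.1]
grip_width: 29.1
finger_force: 30.0
time: 24.85
tool_pos: [595.8, 141.2, 37.9]
tcp_rot: [-3.142, 0.001, -2.998]
contact_force: [-1.3, -2.0, 8.7]
grip_width: 29.1
finger_force: 30.0
[-1.16 -2.79  8.55] [-0.4   0.25  0.03] [595.8 141.2  37.9]
```

```bash
python3 -m pendant '{"dp":[[0,-0.0003,0.0003],[0,-0.0006,0.0007],[0,-0.0006,0.0007],[0,-0.0006,0.0007],[0,-0.0006,0.0007],[0,-0.0006,0.0007]],"rotation":[[0,0,0],[0,0,0],[0,0,0],[0,0,0],[0,0,0],[0,0,0]]}' >/dev/null
python3 - <<'E'
from h import *
F=[]
for i in range(6): c=cap('wrist','w9'); F.append(c['obs']['contact_force'])
o=c['obs']; print(np.mean(F,0).round(2),o['moment'].round(2),o['tool_pos'].round(1),o['tcp_rot'].round(3))
t=cap('top'); T0=cv2.imread('pics/top2.png')[:,:,::-1]; d=np.abs(t['pixels'].astype(int)-T0).max(2)
print('tray diff',(d[235:268,265:305]>40).sum(),'timer diff',(d[225:255,395:435]>40).sum(),'marker',(d[240:262,180:235]>40).sum())
im=c['pixels'];hsv=cv2.cvtColor(im,cv2.COLOR_RGB2HSV).astype(int)
br=((hsv[...,0]>10)&(hsv[...,0]<30)&(hsv[...,1]>110)&(hsv[...,2]>100)).astype(np.uint8); br[:130]=0;br[190:]=0;br[:,:235]=0;br[:,330:]=0
ys,xs=np.nonzero(br);print('brass',xs.min(),xs.max(),ys.min(),ys.max())
E
```

```text
[-1.79 -0.95  8.96] [-0.07  0.33  0.06] [595.9 141.   37.3] [ 3.141e+00  1.000e-03 -2.998e+00]
tray diff 62 timer diff 0 marker 769
brass 249 313 156 176
```

```bash
python3 -c "
from plant import workorder; print(workorder.close_job())"
```

```text
the job is handed in; nothing more can be done
None
```

I handed the job in after about 26 s of robot time, with no verdict returned: the bottle stands upright and released in the tray, and the barrel is held pressed in the V-block, its carriage sunk about 6–7 mm by the tool's height and force readings.

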